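# Load the tube rack on the bench shaker and toggle it down

## Task

Pick up the rack of sample tubes, set it on the shaker's mat, slide it gently home so that it stands flush against both the end bracket and the long rear bar, and let go of it. Then push the toggle clamp's handle over and down past its dead point until it rests on its stop and the rubber foot holds the rack, without forcing it, and take the hand away. Keep the tubes upright and leave the other things where they are.

Things in the scene. Friction and masses are not known exactly. Their poses are not given: they have to be found in the camera images.
- rack_mid (a point): centre, 27.5 mm up, of a blue rack with six capped tubes: 64 (its x) x 212 (its y, over foot and end walls; 4 mm of moulding beyond) x 55 mm, 0.2 to 0.3 kg. Long sides open: foot plate 4 mm, top deck 3 mm thick, 62.5 mm wide. Grip it across x at mid-length, pads on the deck's edges; caps stand 30 mm above the deck, end cells are empty. Either end may face the clamp
- shaker: white bench shaker, fixed, with a 230 x 360 mm platform; upper face of its black mat 80 mm above the bench. Origin on the bench under the platform's centre, x to the back, y along the platform to the toggle clamp at its +y end. Rack home: its y along the shaker's y, rack_mid at y = -59 mm. With the handle up the clamp's arm is clear of the rack; its block begins at y = 95 mm
- end_stop: steel angle bracket, 56 mm wide, 41 mm high, at the -y end of the mat, part of the shaker; origin at mat height on its stop face (shaker x = 10, y = -165 mm), which looks to the shaker's +y; the rack's end wall goes against it
- bar_rails: the two slotted strips on the platform that carry the rear stop bar (stop_bar, steel, 222 x 10 x 14 mm high, screw heads 15 mm). The bar lies along y; its setting is not given: its stop face, which looks to -x, stands 0 to 20 mm behind this origin along +x (origin at mat height, shaker x = 30, y = -59 mm) and must be felt for. Home, the rack's foot is against it, rack_mid 32 mm in front
- handle_pin (a point): pin on which the clamp's handle turns: at x = 10, y = 158, z = 157 mm of the shaker; its axes are the shaker's. The handle swings in the plane x = 0 of this point, up at the start, over to +y and down, away from the rack
- clamp_handle (a joint): handle's swing, rad: 0 upright, grows as it goes over and down; 1.57 level, the dead point; 1.65 on its stop. Starts near 0. Free (2 N) up to 1.05; then the sprung foot meets the rack and the push at 85 mm from the pin rises to 5 to 12 N (differs each time) near 1.3, dying away at the dead point. Let go earlier it comes back; beyond 1.61 it stays over, pressed on, as on its stop
- grip_end (a point): free end of the handle's round black grip, 115 mm from the pin; the grip is 20 mm thick and runs from 40 to 115 mm from the pin. The point's z runs along the handle away from the pin, its x along the pin
- hold_foot: black rubber foot, 17 mm across, on the sprung spindle of the clamp's arm; origin on its axis 7 mm above its face. Closed, it stands on the end of the rack's deck, at y = 38 mm of the shaker and presses with some 50 N
- reagent_bottle: white reagent bottle with black cap, 48 x 48 x 92 mm; bystander, origin under its centre
- tips: clear pipette tip box, 72 x 122 x 64 mm; bystander, origin under its centre
- beaker_1: clear beaker, 55 x 55 x 68 mm, on the bench; bystander, origin under its centre
There are look-alikes about, which are no part of the job. There is more than one size of the part that bears rack_mid; the job needs the largest.

How it is judged:
By the outcome, as a careful person would: the job done as asked, in the order asked, and still so for the second after the job is handed in, with the robot touching nothing.
It also fails if it takes over 72 s, if anything falls off the work surface, if the arm or the gripper's body presses on something with over 40 N, if the wrist force passes 120 N, or if a joint passes its speed limit or range.

## Robot

A 6-joint arm with a two-finger parallel gripper is mounted at the origin on a cart in front of the work surface, level with it; the furniture and walls round the work are solid. World frame = base frame: x ahead of the robot, y to its left, z up, the work surface at z = 0. Lengths are in m, angles in rad, forces in N, time in s.
With the tool pointing down it reaches from about 0.425 to 0.95 m from the base axis. Payload 3.5 kg.
Tool frame: the origin (TCP) lies midway between the tips of the shut fingers; the grasp point (between the pads) lies ctrl.hold_point_z behind it (ctrl.hold_point_z is the distance from the TCP to the grasp point, in m); z points along the fingers, x is the direction in which the jaws open and shut, and the axes are right-handed (so a half turn about z gives the same grasp; the last joint's range is limited). The gripper opens to 85 mm and grips with 20 to 120 N. Pads are 22 mm wide; open, the fingers measure 114 mm over their backs; the gripper's body (76 mm by 85 mm) begins 54 mm behind the grasp point. The pads swing forward as they close: fully open they stand 13 mm farther back than shut.
Start: joints at [1.105, 0.286, 1.577, -0, 1.279, -0.15], TCP at [0.21, 0.642, 0.231] pointing down, gripper open.
Joint ranges: [-2.77, 2.77], [-0.9, 2.22], [0.21, 2.48], [-1.53, 4.67], [0.24, 2.81], [-2.84, 2.84]. Speed limits (rad/s): [2.79, 2.79, 3.14, 3.14, 3.14, 3.14].

## Interface

Orientations are given as a unit quaternion [x, y, z, w].
In Python, from plant import ctrl gives the robot as it stands.
- The arm moves only by the tool step_arm, never from a script. Its arguments are lists of equal length, an entry for each row: "gripper": the gripper's target within -1 to 1 (shut at 1, half-way at 0, fully open at -1); "linear": the shift along the tool's x, y, z in m, a list of three; "delta_rot": the turn, a rotation vector about the tool's x, y, z in degrees, a list of three. A call has 1 to 20 rows; each row is the pose to reach, as a shift and turn from the pose commanded when the call began, along the tool's axes at that moment; what a row does not reach only later rows make up. A row lasts 1/8 s, in which the tool goes at most 62.5 mm and 10.7 degrees, less where a joint would pass 70% of its speed; a pose out of reach is approached as far as the arm can. A call with a gripper value outside its range is refused whole. The fingers move at their own pace and stop on an object; "grip_force" is the grip in N (left out, the last holds). Time passes only in rows, so rows that repeat a pose let the fingers close. It gives the time, the measured TCP pose, the force and the opening at its end, in the units of the state.
- ctrl.get_state(): the state, without advancing time (a new reading comes with each control period).
- ctrl.read_camera(name): name is "side" or "top" or "wrist"; returns a dict with "frame" (420x560x3 uint8, red, green, blue), "fx", "fy", "cx", "cy" (pixels), "view" (4x4, takes a point from world to camera coordinates). Camera axes: x right, y down, z forward; pixel columns grow to the right and rows downward; lengths in m; the calibration is good to about 2 mm. A picture is of the moment at which its call begins. There is no depth.
- ctrl.sign_off(): hands the job in, once; it reports no verdict.
The state is a dict: "time": time; "qpos": joint angles; "dq": joint speeds; "joint_efforts": joint torques, N m; "eef_pos": TCP position; "tcp_rot": TCP orientation; "contact_force": force on the tool from outside, world axes, zero at the start; "wrist_torque": the same for the moment, N m; "opening": opening from 0.0 (shut) to 1.0 (fully open).
Only numpy, scipy, OpenCV 4.12 (cv2) and the standard library are available. Lean on these libraries where they do the work, as an engineer would, in place of code of your own. Each camera call takes 0.05 s, during which the arm holds its last target. There are 200 camera calls.

## Working session

There is one attempt and no reset: what is moved stays moved. The work goes in short steps, Python scripts to look and compute and a tool call to move; the robot and the scene stay as the last step left them, time stands still between calls to the robot, and variables do not carry over. Pictures are saved under pics/ and viewed, on a budget of 10 in all, crops included, one or two more only if the job needs it, and the job is handed in when it is done.

Besides the shell and the picture viewer there is one more tool, called by a JSON object that holds its "op" and its "data", one argument or row to a line. step_arm: Moves the arm, as the interface text tells. Its arguments: {"type":"object","properties":{"gripper":{"type":"array"},"linear":{"type":"array"},"delta_rot":{"type":"array"},"grip_force":{"type":"number"}},"required":["gripper","linear","delta_rot"]}

```bash
mkdir -p pics; ls
cat > h.py <<'E'
import numpy as np,cv2
from scipy.spatial.transform import Rotation as R
from plant import ctrl
def shot(n,f):
    c=ctrl.read_camera(n); np.savez('pics/'+f+'.npz',**c); cv2.imwrite('pics/'+f+'.png',c['frame'][:,:,::-1]); return c
def load(f): return dict(np.load('pics/'+f+'.npz'))
def ray(c,u,v):
    V=c['view'];o=-V[:3,:3].T@V[:3,3];d=V[:3,:3].T@np.array([(u-c['cx'])/c['fx'],(v-c['cy'])/c['fy'],1]);return o,d
def onz(c,u,v,z):
    o,d=ray(c,u,v);return o+d*(z-o[2])/d[2]
def proj(c,p):
    q=c['view'][:3,:3]@np.array(p)+c['view'][:3,3];return np.array([c['fx']*q[0]/q[2]+c['cx'],c['fy']*q[1]/q[2]+c['cy']])
def st():
    s=ctrl.get_state();print({k:np.round(v,4).tolist() for k,v in s.items()});return s
E
python3 - <<'E'
from h import *
a=shot('top','t0');b=shot('side','s0')
st();print(ctrl.hold_point_z)
for c in(a,b):print(np.round(c['view'],3).tolist(),c['fx'],c['cx'],c['cy'])
cv2.imwrite('pics/both.png',cv2.resize(np.vstack([a['frame'],b['frame']])[:,:,::-1],None,fx=1,fy=1)[:, :])
E
```

```text
pics
{'time': 0.1, 'qpos': [1.105, 0.2871, 1.5781, -0.0, 1.2786, -0.15], 'dq': [0.001, -0.002, -0.0046, -0.0002, 0.0006, 0.0007], 'joint_efforts': [0.0003, -40.7296, -29.3699, -0.0002, 0.0034, 0.0], 'eef_pos': [0.2093, 0.6411, 0.23], 'tcp_rot': [0.8095, 0.5871, -0.001, 0.0005], 'contact_force': [0.355, -0.2218, 0.5478], 'wrist_torque': [-0.0374, 0.0154, 0.0369], 'opening': 0.9963}
0.0187
[[-0.021, -1.0, -0.021, 0.033], [-0.996, 0.023, -0.09, 0.579], [0.091, 0.019, -0.996, 1.332], [0.0, 0.0, 0.0, 1.0]] 428.37147930168106 275.42146163063035 204.13428637391996
[[0.983, -0.181, -0.023, -0.556], [-0.092, -0.384, -0.919, 0.231], [0.158, 0.905, -0.395, 1.301], [0.0, 0.0, 0.0, 1.0]] 440.3993666779468 283.45995299688 210.37327961094502
```

View pics/t0.png

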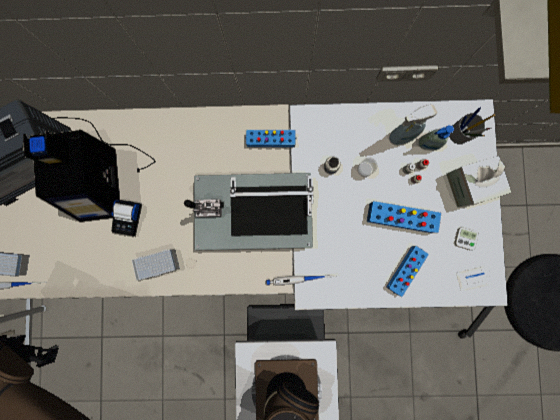

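View pics/s0.png

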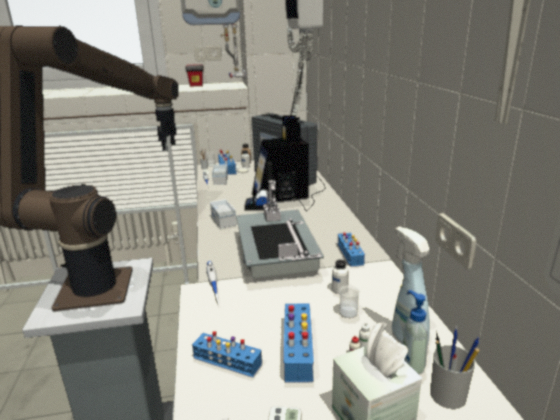

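Rack candidates in the top view are A (270,138), B (404,217) and C (407,271). B is the longest, and the other two look like smaller sizes. The shaker is at (253,212), with its clamp at (205,207) and its bracket at (310,203). I'll measure these and check them in a close crop.

Run:
```python
from h import *
a=load('t0');f=a['frame'];hsv=cv2.cvtColor(f,cv2.COLOR_RGB2HSV)
m=cv2.inRange(hsv,(95,100,60),(125,255,255));m=cv2.morphologyEx(m,cv2.MORPH_CLOSE,np.ones((7,7)))
for c in cv2.findContours(m,0,2)[0]:
    if cv2.contourArea(c)>300:
        r=cv2.minAreaRect(c);b=cv2.boxPoints(r);P=np.array([onz(a,*p,.055) for p in b])
        print(np.round(r[0]),np.round(P.mean(0),4),'sides',np.round(np.linalg.norm(P[1]-P[0]),3),np.round(np.linalg.norm(P[2]-P[1]),3),np.round(P[:,:2],3).tolist())
# mat
m=cv2.inRange(f,(0,0,0),(40,40,40));r=m.copy();r[:,:225]=0;r[:,320:]=0;r[:185]=0;r[245:]=0
c=max(cv2.findContours(r,0,2)[0],key=cv2.contourArea);b=cv2.boxPoints(cv2.minAreaRect(c));print('mat',b.tolist(),np.round([onz(a,*p,.08)[:2] for p in b],4).tolist())
g=f.astype(int);m=((abs(g[:,:,0]-g[:,:,2])<25)&(g[:,:,1]<150)&(g[:,:,1]>75)).astype(np.uint8)
m[:,:180]=0;m[:,325:]=0;m[:165]=0;m[262:]=0
c=max(cv2.findContours(m,0,2)[0],key=cv2.contourArea);b=cv2.boxPoints(cv2.minAreaRect(c));print('plat',b.tolist(),np.round([onz(a,*p,.078)[:2] for p in b],4).tolist())
im=np.hstack([f[165:255,180:325],f[165:255,350:455]])[:,:,::-1]
cv2.imwrite('pics/c1.png',cv2.resize(im,None,fx=3.2,fy=3.2,interpolation=cv2.INTER_CUBIC))
```

```text
[407. 270.] [ 0.3664 -0.3765  0.055 ] sides 0.155 0.055 [[0.318, -0.31], [0.446, -0.398], [0.415, -0.444], [0.287, -0.355]]
[404. 217.] [ 0.529  -0.3746  0.055 ] sides 0.066 0.219 [[0.518, -0.26], [0.582, -0.274], [0.54, -0.489], [0.476, -0.475]]
[270. 138.] [0.7868 0.0309 0.055 ] sides 0.155 0.051 [[0.815, 0.108], [0.81, -0.047], [0.759, -0.046], [0.763, 0.109]]
mat [[230.3255157470703, 196.27349853515625], [305.93524169921875, 194.76132202148438], [306.71295166015625, 233.645751953125], [231.10321044921875, 235.15792846679688]] [[0.6023, 0.1567], [0.6015, -0.0743], [0.4832, -0.0734], [0.4837, 0.1558]]
plat [[179.3504638671875, 259.0237121582031], [181.03384399414062, 163.07077026367188], [313.4141540527344, 165.39321899414062], [311.73077392578125, 261.3461608886719]] [[0.415, 0.3141], [0.7095, 0.3086], [0.6919, -0.0998], [0.3998, -0.0862]]
```

View pics/c1.png

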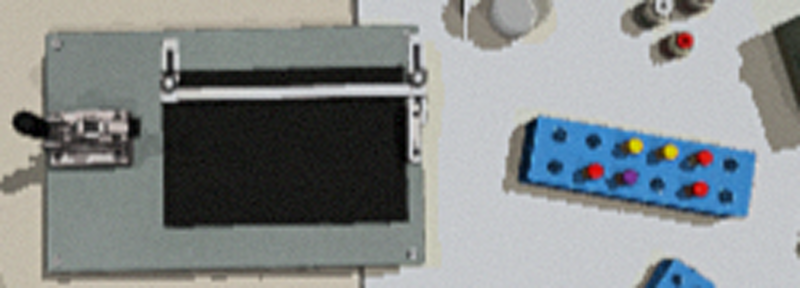

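The crop shows rack B with 2x6 holes, six capped tubes and a length of about 219 mm, so it is the large one. In the crop the platform corners are at (47,33), (422,27), (425,262) and (47,272). The bar's front edge runs from (165,101) to (410,95), and the handle tip is at (25,123).

Run:
```python
from h import *
a=load('t0')
print('cam',np.round(ray(a,0,0)[0],3))
f=lambda p,z:onz(a,p[0]/3.2+180-.3,p[1]/3.2+165-.3,z)
P=np.array([f(p,.076)[:2] for p in[(47,33),(422,27),(425,262),(47,272)]]);print(np.round(P,4).tolist(),P.mean(0))
print([np.linalg.norm(P[i]-P[(i+1)%4]) for i in range(4)])
for p in[(165,101),(410,95),(165,90),(410,84)]:print('bar',f(p,.094)[:2])
for p in[(165,226),(408,220)]:print('mat',f(p,.08)[:2])
for p in[(408,160),(408,110)]:print('bracket',f(p,.121)[:2])
for p in[(25,123)]:print('handle',f(p,.27)[:2])
g=lambda p,z:onz(a,(p[0]-464)/3.2+350-.3,p[1]/3.2+165-.3,z)
Q=np.array([g(p,.055)[:2] for p in[(540,117),(755,153),(748,200),(535,165)]]);print('rack',np.round(Q,4).tolist(),Q.mean(0))
s=ctrl.get_state();Rm=R.from_quat(s['tcp_rot']).as_matrix()
for t in[(.43,.2,.36),(.50,-.37,.36)]:print(Rm.T@(np.array(t)-s['eef_pos']))
c=ctrl.read_camera('wrist');V=c['view'];T=np.eye(4);T[:3,:3]=Rm;T[:3,3]=s['eef_pos'];print(np.round(V@T,3),c['fx'])
```

```text
cam [ 0.456 -0.006  1.379]
[[0.6715, 0.2677], [0.6683, -0.0936], [0.444, -0.09], [0.4421, 0.2686]] [0.5564577  0.08816012]
[np.float64(0.36132324605863075), np.float64(0.22441178323321914), np.float64(0.35860028812385336), np.float64(0.22936865721224714)]
bar [0.6007426  0.15213917]
bar [ 0.60095607 -0.0792765 ]
bar [0.61121069 0.15201378]
bar [ 0.61138841 -0.07957027]
mat [0.48314189 0.15528719]
mat [ 0.48380213 -0.07484538]
bracket [ 0.53791372 -0.07420901]
bracket [ 0.58406032 -0.07550244]
handle [0.56562305 0.2453    ]
rack [[0.5791, -0.2835], [0.5396, -0.4876], [0.4947, -0.4784], [0.5328, -0.2767]] [ 0.53657118 -0.38154212]
[-0.35101216  0.34670547 -0.12930615]
[-0.8710795   0.59028065 -0.12826172]
[[ 1.     0.     0.     0.   ]
 [-0.     0.959 -0.285  0.028]
 [-0.     0.285  0.959  0.157]
 [ 0.     0.     0.     1.   ]] 304.6777786697011
```

{"op": "step_arm", "data": {
  "gripper": [-1, -1, -1, -1, -1, -1, -1, -1, -1, -1, -1, -1, -1, -1, -1, -1, -1, -1, -1, -1],
  "linear": [
    [0, 0, -0.06],
    [-0.04, 0.04, -0.12],
    [-0.08, 0.08, -0.13],
    [-0.12, 0.12, -0.13],
    [-0.16, 0.16, -0.13],
    [-0.2, 0.2, -0.13],
    [-0.24, 0.24, -0.13],
    [-0.28, 0.28, -0.13],
    [-0.32, 0.32, -0.13],
    [-0.35, 0.347, -0.13],
    [-0.4, 0.374, -0.13],
    [-0.45, 0.4, -0.13],
    [-0.5, 0.428, -0.13],
    [-0.55, 0.454, -0.13],
    [-0.6, 0.481, -0.13],
    [-0.65, 0.508, -0.13],
    [-0.7, 0.534, -0.13],
    [-0.75, 0.561, -0.1],
    [-0.8, 0.588, -0.06],
    [-0.85, 0.614, -0.03]
  ],
  "delta_rot": [
    [0, 0, 0],
    [0, 0, 5],
    [0, 0, 10],
    [0, 0, 15],
    [0, 0, 20],
    [0, 0, 25],
    [0, 0, 30],
    [0, 0, 35],
    [0, 0, 40],
    [0, 0, 45],
    [0, 0, 50],
    [0, 0, 55],
    [0, 0, 60],
    [0, 0, 65],
    [0, 0, 70],
    [0, 0, 75],
    [0, 0, 80],
    [0, 0, 83],
    [0, 0, 83],
    [0, 0, 83]
  ],
  "grip_force": 40
}}

```text
time: 2.65
eef_pos: [0.5276, -0.3497, 0.2643]
tcp_rot: [0.995, -0.097, -0.0, -0.0]
contact_force: [0.8, 0.2, 0.2]
opening: 1.0
```

Run:
```python
from h import *
s=st();c=shot('wrist','w1')
cv2.imwrite('pics/w1.png',c['frame'][:,:,::-1])
```

```text
{'time': 2.65, 'qpos': [-0.7456, 0.1724, 1.6511, 0.0003, 1.3193, -0.5519], 'dq': [-0.4567, 0.7887, -0.4434, 0.0006, -0.3616, -0.4572], 'joint_efforts': [0.8066, -39.2703, -27.6408, -0.0705, 0.2492, 0.2417], 'eef_pos': [0.5276, -0.3497, 0.2643], 'tcp_rot': [0.9953, -0.0967, -0.0004, -0.0005], 'contact_force': [0.8303, 0.2376, 0.2436], 'wrist_torque': [-0.0384, -0.0036, 0.0445], 'opening': 1.0}
```

View pics/w1.png

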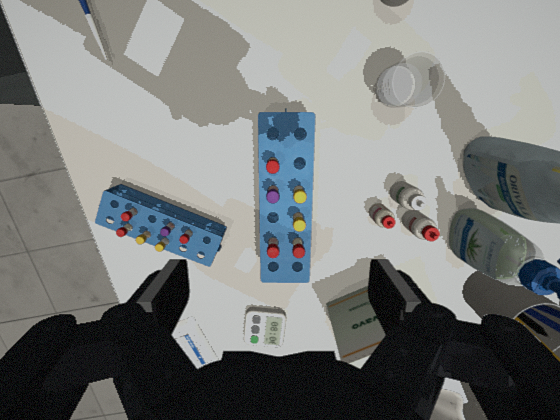

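The wrist view shows the large rack with its deck corners near (259,112), (315,112), (310,283) and (260,281). Its six caps are upright.

Run:
```python
from h import *
a=load('w1');f=a['frame'];hsv=cv2.cvtColor(f,cv2.COLOR_RGB2HSV)
m=cv2.inRange(hsv,(95,90,40),(125,255,255));m[:,:240]=0;m[:,330:]=0;m[300:]=0;m=cv2.morphologyEx(m,cv2.MORPH_CLOSE,np.ones((15,15)))
c=max(cv2.findContours(m,0,2)[0],key=cv2.contourArea)
P=np.array([onz(a,*p[0],.055)[:2] for p in c]).astype(np.float32)
r=cv2.minAreaRect(P);print(r,r[2])
# row holes ends: check corners
Q=np.array([onz(a,*p,.055) for p in[(259,112),(315,112),(310,283),(260,281)]]);print(Q.mean(0),Q)
s=st();Rm=R.from_quat(s['tcp_rot']).as_matrix()
for cc in(r[0],Q.mean(0)[:2]):print(Rm.T@(np.array([*cc,.036])-s['eef_pos']))
```

```text
((0.5314924120903015, -0.3786572813987732), (0.21084289252758026, 0.06302890926599503), 78.75590515136719) 78.75590515136719
[ 0.53229737 -0.37883725  0.055     ] [[ 0.52272262 -0.26956296  0.055     ]
 [ 0.58333361 -0.2814659   0.055     ]
 [ 0.54316141 -0.48986143  0.055     ]
 [ 0.47997183 -0.47445873  0.055     ]]
{'time': 2.7, 'qpos': [-0.7519, 0.1835, 1.6511, -0.0034, 1.3141, -0.5533], 'dq': [0.0393, -0.0643, 0.1101, 0.0188, 0.1204, 0.084], 'joint_efforts': [7.3248, -56.7321, -37.8541, 0.6356, 0.7021, -0.0948], 'eef_pos': [0.5259, -0.3548, 0.2574], 'tcp_rot': [0.9951, -0.0987, -0.0038, -0.0008], 'contact_force': [-1.3429, -3.8304, -2.5552], 'wrist_torque': [-0.1171, 0.0387, 0.0027], 'opening': 1.0002}
[0.01191486 0.02249695 0.22131619]
[0.01273946 0.02251523 0.22130981]
```

{"op": "step_arm", "data": {
  "gripper": [-1, -1, -1, -1, -1],
  "linear": [
    [0.003, 0.011, 0.04],
    [0.0065, 0.021, 0.08],
    [0.0065, 0.021, 0.12],
    [0.0065, 0.021, 0.13],
    [0.0065, 0.021, 0.13]
  ],
  "delta_rot": [
    [0, 0, 0],
    [0, 0, 0],
    [0, 0, 0],
    [0, 0, 0],
    [0, 0, 0]
  ]
}}

```text
time: 3.32
eef_pos: [0.5301, -0.37, 0.1361]
tcp_rot: [0.995, -0.097, -0.0, -0.0]
contact_force: [0.2, 0.4, 0.5]
opening: 1.003
```

Run:
```python
from h import *
s=st();Rm=R.from_quat(s['tcp_rot']).as_matrix()
print(Rm.T@(np.array([.5317,-.3787,.036])-s['eef_pos']),np.degrees(R.from_quat(s['tcp_rot']).as_euler('zyx')))
```

```text
{'time': 3.325, 'qpos': [-0.7661, 0.3141, 1.7239, 0.0, 1.1045, -0.5726], 'dq': [0.0001, -0.0301, -0.0393, -0.0015, -0.0006, -0.0], 'joint_efforts': [-0.0938, -38.1046, -26.062, -0.0037, 0.001, 0.0005], 'eef_pos': [0.5301, -0.37, 0.1361], 'tcp_rot': [0.9953, -0.0966, -0.0003, -0.0003], 'contact_force': [0.187, 0.4275, 0.4693], 'wrist_torque': [0.0467, -0.0064, 0.0126], 'opening': 1.0031}
[0.0033182  0.00831529 0.1000828 ] [ 1.10846591e+01 -3.54955071e-02 -1.79963972e+02]
```

{"op": "step_arm", "data": {
  "gripper": [-1, -1, -1, -1, -1, 1, 1, 1, 1, 1, 1],
  "linear": [
    [0.003, 0.008, 0.02],
    [0.003, 0.008, 0.05],
    [0.003, 0.008, 0.08],
    [0.003, 0.008, 0.1],
    [0.003, 0.008, 0.1],
    [0.003, 0.008, 0.1],
    [0.003, 0.008, 0.1],
    [0.003, 0.008, 0.1],
    [0.003, 0.008, 0.1],
    [0.003, 0.008, 0.1],
    [0.003, 0.008, 0.1]
  ],
  "delta_rot": [
    [0, 0, 0],
    [0, 0, 0],
    [0, 0, 0],
    [0, 0, 0],
    [0, 0, 0],
    [0, 0, 0],
    [0, 0, 0],
    [0, 0, 0],
    [0, 0, 0],
    [0, 0, 0],
    [0, 0, 0]
  ],
  "grip_force": 40
}}

```text
time: 4.7
eef_pos: [0.5327, -0.3798, 0.0385]
tcp_rot: [0.995, -0.097, 0.001, 0.001]
contact_force: [-0.2, 0.0, 5.5]
opening: 0.71
```

Run:
```python
from h import *
s=st();c=shot('wrist','w2')
```

```text
{'time': 4.7, 'qpos': [-0.7742, 0.4507, 1.7443, -0.0002, 0.9427, -0.5806], 'dq': [0.0002, 0.001, -0.0017, 0.0009, 0.0006, -0.001], 'joint_efforts': [0.08, -38.0878, -21.8266, 0.0996, -0.1488, 0.0011], 'eef_pos': [0.5327, -0.3798, 0.0385], 'tcp_rot': [0.9953, -0.0966, 0.0015, 0.0013], 'contact_force': [-0.2279, 0.0044, 5.5101], 'wrist_torque': [0.0491, 0.114, 0.045], 'opening': 0.7097}
```

View pics/w2.png

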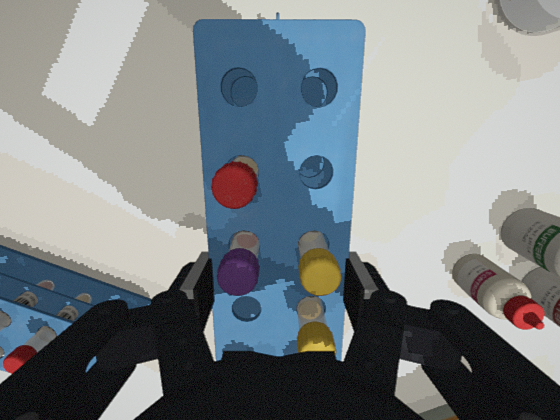

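The pads are on the deck edges near mid-length and the opening reads 0.71. I'll lift a little and check the weight.

{"op": "step_arm", "data": {
  "gripper": [1, 1, 1, 1, 1, 1],
  "linear": [
    [0, 0, -0.004],
    [0, 0, -0.01],
    [0, 0, -0.02],
    [0, 0, -0.03],
    [0, 0, -0.03],
    [0, 0, -0.03]
  ],
  "delta_rot": [
    [0, 0, 0],
    [0, 0, 0],
    [0, 0, 0],
    [0, 0, 0],
    [0, 0, 0],
    [0, 0, 0]
  ]
}}

```text
time: 5.5
eef_pos: [0.5315, -0.3786, 0.0662]
tcp_rot: [0.995, -0.097, -0.0, -0.0]
contact_force: [-0.8, 0.0, -1.5]
opening: 0.71
```

Run:
```python
from h import *
s=st()
```

```text
{'time': 5.5, 'qpos': [-0.7742, 0.4112, 1.7394, 0.0, 0.991, -0.5806], 'dq': [0.0007, 0.0092, 0.0073, 0.0021, 0.0001, 0.0004], 'joint_efforts': [-0.0054, -43.0622, -26.6049, -0.0016, -0.0163, -0.0], 'eef_pos': [0.5315, -0.3786, 0.0662], 'tcp_rot': [0.9953, -0.0967, -0.0, -0.0], 'contact_force': [-0.8152, 0.0448, -1.514], 'wrist_torque': [-0.0299, 0.0011, 0.0199], 'opening': 0.7097}
```

{"op": "step_arm", "data": {
  "gripper": [1, 1, 1, 1, 1, 1, 1, 1, 1, 1, 1, 1, 1, 1, 1, 1, 1, 1, 1, 1],
  "linear": [
    [0, 0, -0.01],
    [0, 0, -0.03],
    [0, -0.005, -0.055],
    [-0.002, -0.015, -0.08],
    [-0.004, -0.03, -0.105],
    [-0.007, -0.05, -0.13],
    [-0.01, -0.075, -0.147],
    [-0.014, -0.103, -0.154],
    [-0.018, -0.133, -0.154],
    [-0.022, -0.163, -0.154],
    [-0.026, -0.193, -0.154],
    [-0.03, -0.223, -0.154],
    [-0.035, -0.253, -0.154],
    [-0.039, -0.283, -0.154],
    [-0.043, -0.313, -0.154],
    [-0.047, -0.343, -0.154],
    [-0.051, -0.371, -0.154],
    [-0.054, -0.395, -0.154],
    [-0.056, -0.412, -0.154],
    [-0.0573, -0.4194, -0.154]
  ],
  "delta_rot": [
    [0, 0, 0],
    [0, 0, 0],
    [0, 0, 0],
    [0, 0, 0],
    [0, 0, 0],
    [0, 0, 0],
    [0, 0, -0.5],
    [0, 0, -1],
    [0, 0, -2],
    [0, 0, -3],
    [0, 0, -4],
    [0, 0, -5],
    [0, 0, -6],
    [0, 0, -7],
    [0, 0, -8],
    [0, 0, -9],
    [0, 0, -10],
    [0, 0, -10.6],
    [0, 0, -11],
    [0, 0, -11.1]
  ]
}}

```text
time: 8.0
eef_pos: [0.5562, 0.0446, 0.2211]
tcp_rot: [1.0, 0.001, 0.001, 0.0]
contact_force: [0.3, 0.1, -2.1]
opening: 0.711
```

{"op": "step_arm", "data": {
  "gripper": [1, 1, 1],
  "linear": [
    [0, 0, 0],
    [0, 0, 0],
    [0, 0, 0]
  ],
  "delta_rot": [
    [0, 0, 0],
    [0, 0, 0],
    [0, 0, 0]
  ]
}}

```text
time: 8.38
eef_pos: [0.556, 0.0433, 0.2201]
tcp_rot: [1.0, -0.0, -0.0, 0.0]
contact_force: [-0.1, 0.3, -1.5]
opening: 0.716
```

Run:
```python
from h import *
s=st();c=shot('wrist','w3')
print(np.degrees(R.from_quat(s['tcp_rot']).as_euler('zyx')))
```

```text
{'time': 8.375, 'qpos': [-0.1042, 0.0384, 1.8786, -0.0002, 1.2249, -0.1033], 'dq': [-0.0004, 0.0003, -0.0011, 0.0004, 0.0002, -0.0006], 'joint_efforts': [0.0784, -31.4511, -29.852, -0.0003, 0.0016, -0.0005], 'eef_pos': [0.556, 0.0433, 0.2201], 'tcp_rot': [1.0, -0.0004, -0.0001, 0.0001], 'contact_force': [-0.0831, 0.3244, -1.4549], 'wrist_torque': [0.0018, 0.0036, -0.0262], 'opening': 0.7158}
[ 4.76420919e-02 -1.55356186e-02  1.79990787e+02]
```

View pics/w3.png

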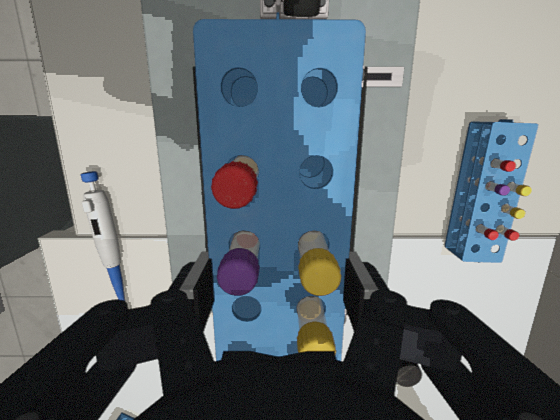

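The rack is held level over the mat, with the clamp visible at (293,8) and a rail at (385,77). I'll lower it to just above the mat.

{"op": "step_arm", "data": {
  "gripper": [1, 1, 1, 1, 1, 1, 1, 1],
  "linear": [
    [0, 0, 0.01],
    [0, 0, 0.03],
    [0, 0, 0.05],
    [0, 0, 0.07],
    [0, 0, 0.085],
    [0, 0, 0.093],
    [0, 0, 0.095],
    [0, 0, 0.095]
  ],
  "delta_rot": [
    [0, 0, 0],
    [0, 0, 0],
    [0, 0, 0],
    [0, 0, 0],
    [0, 0, 0],
    [0, 0, 0],
    [0, 0, 0],
    [0, 0, 0]
  ]
}}

```text
time: 9.43
eef_pos: [0.5565, 0.0439, 0.1257]
tcp_rot: [1.0, 0.0, 0.001, 0.0]
contact_force: [-0.0, 0.4, -2.4]
opening: 0.707
```

{"op": "step_arm", "data": {
  "gripper": [1, 1, 1, 1],
  "linear": [
    [0, 0, 0.002],
    [0, 0, 0.004],
    [0, 0, 0.005],
    [0, 0, 0.005]
  ],
  "delta_rot": [
    [0, 0, 0],
    [0, 0, 0],
    [0, 0, 0],
    [0, 0, 0]
  ]
}}

```text
time: 9.93
eef_pos: [0.5559, 0.0439, 0.1201]
tcp_rot: [1.0, 0.0, -0.0, -0.0]
contact_force: [-0.2, -0.4, -2.0]
opening: 0.71
```

{"op": "step_arm", "data": {
  "gripper": [1, 1, 1, 1],
  "linear": [
    [0, 0, 0.001],
    [0, 0, 0.002],
    [0, 0, 0.002],
    [0, 0, 0.002]
  ],
  "delta_rot": [
    [0, 0, 0],
    [0, 0, 0],
    [0, 0, 0],
    [0, 0, 0]
  ]
}}

```text
time: 10.42
eef_pos: [0.5561, 0.0439, 0.1185]
tcp_rot: [1.0, 0.0, 0.0, 0.0]
contact_force: [-1.6, -0.0, 0.2]
opening: 0.71
```

{"op": "step_arm", "data": {
  "gripper": [1, 1, 1],
  "linear": [
    [0, 0, 0.001],
    [0, 0, 0.001],
    [0, 0, 0.001]
  ],
  "delta_rot": [
    [0, 0, 0],
    [0, 0, 0],
    [0, 0, 0]
  ]
}}

```text
time: 10.8
eef_pos: [0.5561, 0.0439, 0.1185]
tcp_rot: [1.0, 0.0, -0.0, 0.0]
contact_force: [-3.2, -0.4, 5.3]
opening: 0.712
```

{"op": "step_arm", "data": {
  "gripper": [1, 1, 1, 1, 1, 1],
  "linear": [
    [0, 0.001, -0.001],
    [0, 0.003, -0.001],
    [0, 0.005, -0.001],
    [0, 0.007, -0.001],
    [0, 0.008, -0.001],
    [0, 0.008, -0.001]
  ],
  "delta_rot": [
    [0, 0, 0],
    [0, 0, 0],
    [0, 0, 0],
    [0, 0, 0],
    [0, 0, 0],
    [0, 0, 0]
  ]
}}

```text
time: 11.55
eef_pos: [0.5564, 0.0358, 0.1185]
tcp_rot: [1.0, -0.0, 0.0, 0.0]
contact_force: [0.0, 2.5, 2.7]
opening: 0.708
```

{"op": "step_arm", "data": {
  "gripper": [1, 1, 1, 1],
  "linear": [
    [0, 0.001, 0],
    [0, 0.002, 0],
    [0, 0.003, 0],
    [0, 0.003, 0]
  ],
  "delta_rot": [
    [0, 0, 0],
    [0, 0, 0],
    [0, 0, 0],
    [0, 0, 0]
  ]
}}

```text
time: 12.05
eef_pos: [0.5562, 0.0329, 0.1184]
tcp_rot: [1.0, 0.0, 0.0, -0.0]
contact_force: [-0.1, 4.7, 4.7]
opening: 0.709
```

{"op": "step_arm", "data": {
  "gripper": [1, 1, 1],
  "linear": [
    [0, 0.001, -0.0006],
    [0, 0.002, -0.0006],
    [0, 0.002, -0.0006]
  ],
  "delta_rot": [
    [0, 0, 0],
    [0, 0, 0],
    [0, 0, 0]
  ]
}}

```text
time: 12.42
eef_pos: [0.5558, 0.0306, 0.1185]
tcp_rot: [1.0, 0.0, -0.0, 0.0]
contact_force: [0.5, 1.9, 1.3]
opening: 0.709
```

{"op": "step_arm", "data": {
  "gripper": [1, 1, 1],
  "linear": [
    [0, 0.001, 0],
    [0, 0.001, 0],
    [0, 0.001, 0]
  ],
  "delta_rot": [
    [0, 0, 0],
    [0, 0, 0],
    [0, 0, 0]
  ]
}}

```text
time: 12.8
eef_pos: [0.5558, 0.0306, 0.1185]
tcp_rot: [1.0, -0.0, -0.0, -0.001]
contact_force: [1.6, 4.9, 1.0]
opening: 0.71
```

{"op": "step_arm", "data": {
  "gripper": [1, 1, 1],
  "linear": [
    [0, 0.0005, 0],
    [0, 0.001, 0],
    [0, 0.001, 0]
  ],
  "delta_rot": [
    [0, 0, 0],
    [0, 0, 0],
    [0, 0, 0]
  ]
}}

```text
time: 13.18
eef_pos: [0.5558, 0.0306, 0.1185]
tcp_rot: [1.0, -0.0, -0.0, -0.002]
contact_force: [0.2, 7.9, 0.9]
opening: 0.71
```

Run:
```python
from h import *
s=st();print(np.degrees(R.from_quat(s['tcp_rot']).as_euler('zyx')))
```

```text
{'time': 13.175, 'qpos': [-0.1289, 0.1497, 1.9581, 0.0041, 1.0345, -0.1305], 'dq': [-0.0003, -0.0, -0.0014, -0.0022, -0.001, -0.0006], 'joint_efforts': [-4.5347, -31.08, -25.287, -1.5534, 0.0528, 0.0891], 'eef_pos': [0.5558, 0.0306, 0.1185], 'tcp_rot': [1.0, -0.0002, -0.0001, -0.0018], 'contact_force': [0.1576, 7.9062, 0.9139], 'wrist_torque': [1.2606, -0.2211, 0.0654], 'opening': 0.7104}
[ 2.72403431e-02 -1.31986574e-02 -1.79793958e+02]
```

The rack is against the bracket: fy rises with no motion. I'll ease off and slide toward the bar.

{"op": "step_arm", "data": {
  "gripper": [1, 1, 1, 1, 1, 1, 1],
  "linear": [
    [0, -0.0015, 0],
    [0.001, -0.0015, 0],
    [0.003, -0.0015, 0],
    [0.005, -0.0015, 0],
    [0.007, -0.0015, 0],
    [0.008, -0.0015, 0],
    [0.008, -0.0015, 0]
  ],
  "delta_rot": [
    [0, 0, 0],
    [0, 0, 0],
    [0, 0, 0],
    [0, 0, 0],
    [0, 0, 0],
    [0, 0, 0],
    [0, 0, 0]
  ]
}}

```text
time: 14.05
eef_pos: [0.5608, 0.0307, 0.1188]
tcp_rot: [1.0, -0.0, -0.005, -0.0]
contact_force: [-9.8, 4.4, 9.1]
opening: 0.711
```

{"op": "step_arm", "data": {
  "gripper": [1, 1, 1, 1],
  "linear": [
    [0.001, 0, 0],
    [0.002, 0, 0],
    [0.003, 0, 0],
    [0.003, 0, 0]
  ],
  "delta_rot": [
    [0, 0, 0],
    [0, 0, 0],
    [0, 0, 0],
    [0, 0, 0]
  ]
}}

```text
time: 14.55
eef_pos: [0.5638, 0.0307, 0.1187]
tcp_rot: [1.0, -0.0, -0.005, -0.001]
contact_force: [-9.4, 3.7, 9.2]
opening: 0.712
```

{"op": "step_arm", "data": {
  "gripper": [1, 1, 1],
  "linear": [
    [0.001, 0, 0],
    [0.0015, 0, 0],
    [0.0015, 0, 0]
  ],
  "delta_rot": [
    [0, 0, 0],
    [0, 0, 0],
    [0, 0, 0]
  ]
}}

```text
time: 14.92
eef_pos: [0.5652, 0.0307, 0.1187]
tcp_rot: [1.0, -0.0, -0.005, -0.0]
contact_force: [-9.5, 4.1, 10.2]
opening: 0.709
```

{"op": "step_arm", "data": {
  "gripper": [1, 1, 1],
  "linear": [
    [0, 0, -0.001],
    [0, 0, -0.0015],
    [0, 0, -0.0015]
  ],
  "delta_rot": [
    [0, 0, 0],
    [0, 0, 0],
    [0, 0, 0]
  ]
}}

```text
time: 15.3
eef_pos: [0.5663, 0.0307, 0.1188]
tcp_rot: [1.0, -0.001, -0.003, -0.001]
contact_force: [-3.6, 4.3, 0.0]
opening: 0.709
```

Run:
```python
from h import *
s=st();print(np.degrees(R.from_quat(s['tcp_rot']).as_euler('zyx')))
```

```text
{'time': 15.3, 'qpos': [-0.1249, 0.1746, 1.9289, 0.0004, 1.0443, -0.124], 'dq': [-0.0004, 0.0003, -0.0008, -0.0003, -0.0015, 0.0006], 'joint_efforts': [-1.9333, -33.3933, -28.2628, -0.7042, -1.0499, -0.2053], 'eef_pos': [0.5663, 0.0307, 0.1188], 'tcp_rot': [1.0, -0.0005, -0.0031, -0.0006], 'contact_force': [-3.5656, 4.2918, 0.0192], 'wrist_torque': [0.556, 0.6676, -0.1285], 'opening': 0.7092}
[ 5.96610034e-02 -3.52631730e-01 -1.79935793e+02]
```

Friction is low now. I'll continue in small steps.

{"op": "step_arm", "data": {
  "gripper": [1, 1, 1],
  "linear": [
    [0.0005, -0.0003, 0],
    [0.001, -0.0005, 0],
    [0.001, -0.0005, 0]
  ],
  "delta_rot": [
    [0, 0, 0],
    [0, 0, 0],
    [0, 0, 0]
  ]
}}

```text
time: 15.68
eef_pos: [0.5697, 0.0304, 0.1199]
tcp_rot: [1.0, 0.0, 0.0, 0.0]
contact_force: [-0.6, 1.3, -2.5]
opening: 0.713
```

{"op": "step_arm", "data": {
  "gripper": [1, 1, 1],
  "linear": [
    [0.0005, 0, 0],
    [0.001, 0, 0],
    [0.001, 0, 0]
  ],
  "delta_rot": [
    [0, 0, 0],
    [0, 0, 0],
    [0, 0, 0]
  ]
}}

```text
time: 16.05
eef_pos: [0.5704, 0.0306, 0.1203]
tcp_rot: [1.0, 0.0, -0.0, 0.0]
contact_force: [-1.3, -0.9, -1.6]
opening: 0.711
```

{"op": "step_arm", "data": {
  "gripper": [1, 1, 1],
  "linear": [
    [0.0005, 0, 0],
    [0.001, 0, 0],
    [0.001, 0, 0]
  ],
  "delta_rot": [
    [0, 0, 0],
    [0, 0, 0],
    [0, 0, 0]
  ]
}}

```text
time: 16.42
eef_pos: [0.5706, 0.0307, 0.1202]
tcp_rot: [1.0, 0.0, -0.001, 0.0]
contact_force: [-4.9, -1.3, 0.3]
opening: 0.708
```

{"op": "step_arm", "data": {
  "gripper": [1, 1, 1, 1],
  "linear": [
    [-0.001, 0, 0.0005],
    [-0.001, 0, 0.001],
    [-0.001, 0, 0.0015],
    [-0.001, 0, 0.0015]
  ],
  "delta_rot": [
    [0, 0, 0],
    [0, 0, 0],
    [0, 0, 0],
    [0, 0, 0]
  ]
}}

```text
time: 16.92
eef_pos: [0.5704, 0.0311, 0.1188]
tcp_rot: [1.0, 0.0, -0.0, -0.0]
contact_force: [-3.6, -0.2, 0.9]
opening: 0.715
```

{"op": "step_arm", "data": {
  "gripper": [1, 1, 1],
  "linear": [
    [0, 0.0005, 0],
    [0, 0.001, 0],
    [0, 0.001, 0]
  ],
  "delta_rot": [
    [0, 0, 0],
    [0, 0, 0],
    [0, 0, 0]
  ]
}}

```text
time: 17.3
eef_pos: [0.5704, 0.0308, 0.1187]
tcp_rot: [1.0, -0.0, -0.0, -0.001]
contact_force: [-4.0, 3.5, -0.7]
opening: 0.711
```

{"op": "step_arm", "data": {
  "gripper": [1, 1, 1],
  "linear": [
    [0.0005, 0, 0],
    [0.001, 0, 0],
    [0.001, 0, 0]
  ],
  "delta_rot": [
    [0, 0, 0],
    [0, 0, 0],
    [0, 0, 0]
  ]
}}

```text
time: 17.68
eef_pos: [0.5706, 0.0308, 0.1188]
tcp_rot: [1.0, 0.0, -0.001, -0.001]
contact_force: [-5.8, 4.3, 3.1]
opening: 0.714
```

{"op": "step_arm", "data": {
  "gripper": [1, 1, 1],
  "linear": [
    [0.0005, 0, 0],
    [0.001, 0, 0],
    [0.001, 0, 0]
  ],
  "delta_rot": [
    [0, 0, 0],
    [0, 0, 0],
    [0, 0, 0]
  ]
}}

```text
time: 18.05
eef_pos: [0.5707, 0.0308, 0.1188]
tcp_rot: [1.0, 0.0, -0.003, -0.001]
contact_force: [-8.0, 3.5, 4.8]
opening: 0.711
```

Run:
```python
from h import *
s=st();print(np.degrees(R.from_quat(s['tcp_rot']).as_euler('zyx')))
```

```text
{'time': 18.05, 'qpos': [-0.1239, 0.1834, 1.9185, 0.0012, 1.0455, -0.1248], 'dq': [0.0008, -0.0017, 0.0014, 0.0014, -0.0013, -0.0004], 'joint_efforts': [-1.9788, -31.771, -28.9556, -0.3282, -2.3951, 0.0148], 'eef_pos': [0.5707, 0.0308, 0.1188], 'tcp_rot': [1.0, 0.0001, -0.0028, -0.0009], 'contact_force': [-8.0295, 3.5486, 4.789], 'wrist_torque': [0.4306, 1.6796, 0.0037], 'opening': 0.7113}
[-1.54812057e-02 -3.22419244e-01 -1.79900932e+02]
```

Both contacts are felt, with Mz ≈ 0, so the rack is square. I'll ease off partly, let go and rise.

{"op": "step_arm", "data": {
  "gripper": [1, 1, 0.5, 0, -0.5, -1, -1, -1],
  "linear": [
    [-0.0015, -0.0003, 0],
    [-0.0015, -0.0003, 0],
    [-0.0015, -0.0003, 0],
    [-0.0015, -0.0003, 0],
    [-0.0015, -0.0003, 0],
    [-0.0015, -0.0003, 0],
    [-0.0015, -0.0003, 0],
    [-0.0015, -0.0003, 0]
  ],
  "delta_rot": [
    [0, 0, 0],
    [0, 0, 0],
    [0, 0, 0],
    [0, 0, 0],
    [0, 0, 0],
    [0, 0, 0],
    [0, 0, 0],
    [0, 0, 0]
  ]
}}

```text
time: 19.05
eef_pos: [0.5716, 0.0299, 0.1191]
tcp_rot: [1.0, -0.0, 0.001, 0.0]
contact_force: [0.4, 0.2, -1.2]
opening: 1.002
```

{"op": "step_arm", "data": {
  "gripper": [-1, -1, -1, -1, -1, -1, -1, -1],
  "linear": [
    [0, 0, -0.005],
    [0, 0, -0.02],
    [0, 0, -0.05],
    [0, 0, -0.09],
    [0, 0, -0.14],
    [0, 0, -0.18],
    [0, 0, -0.2],
    [0, 0, -0.2]
  ],
  "delta_rot": [
    [0, 0, 0],
    [0, 0, 0],
    [0, 0, 0],
    [0, 0, 0],
    [0, 0, 0],
    [0, 0, 0],
    [0, 0, 0],
    [0, 0, 0]
  ]
}}

```text
time: 20.05
eef_pos: [0.5716, 0.0302, 0.3207]
tcp_rot: [1.0, 0.0, 0.002, 0.0]
contact_force: [0.1, 0.3, -0.5]
opening: 1.001
```

Run:
```python
from h import *
s=st();c=shot('wrist','w4')
```

```text
{'time': 20.05, 'qpos': [-0.1244, 0.0022, 1.7317, 0.0, 1.404, -0.1246], 'dq': [0.0012, 0.0341, 0.0649, -0.0013, -0.0089, -0.0], 'joint_efforts': [0.0375, -31.5023, -31.3407, 0.0001, 0.0428, -0.0], 'eef_pos': [0.5716, 0.0302, 0.3207], 'tcp_rot': [1.0, 0.0001, 0.0018, 0.0002], 'contact_force': [0.1189, 0.2704, -0.4758], 'wrist_torque': [0.0225, 0.0053, -0.0005], 'opening': 1.0013}
```

View pics/w4.png

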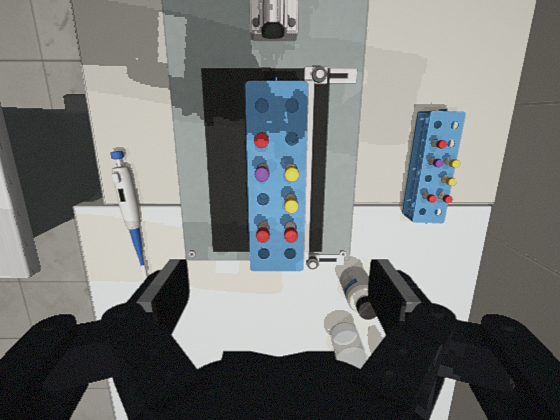

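The rack stands with its long edge at column 307, parallel to the bar at column 308, and the caps are upright. The clamp at (275,15) needs a closer look, so I'll take a side-view crop plus a number check of the rack.

Run:
```python
from h import *
a=load('w4');f=a['frame'];hsv=cv2.cvtColor(f,cv2.COLOR_RGB2HSV)
m=cv2.inRange(hsv,(95,90,40),(125,255,255));m[:,:225]=0;m[:,330:]=0;m[285:]=0;m=cv2.morphologyEx(m,cv2.MORPH_CLOSE,np.ones((15,15)))
c=max(cv2.findContours(m,0,2)[0],key=cv2.contourArea)
P=np.array([onz(a,*p[0],.135)[:2] for p in c]).astype(np.float32);print(cv2.minAreaRect(P))
s=shot('side','s1');t=shot('top','t1');pin=[.5665,.2477,.157]
print(proj(s,pin),proj(s,[.5665,.2477,.272]),proj(t,pin),proj(t,[.5665,.2477,.272]))
A=cv2.resize(s['frame'][165:285,225:325],None,fx=4,fy=4,interpolation=cv2.INTER_CUBIC)
B=cv2.resize(t['frame'][170:250,185:285],None,fx=4,fy=4,interpolation=cv2.INTER_CUBIC)
B=np.vstack([B,np.zeros((160,400,3),np.uint8)])
cv2.imwrite('pics/c2.png',np.hstack([A,B])[:,:,::-1])
```

```text
((0.5706286430358887, 0.03336622565984726), (0.21393665671348572, 0.0642482116818428), 89.99419403076172)
[270.0412524  193.06124852] [268.87494623 161.66654316] [195.54561173 206.4964957 ] [186.42273544 202.75315011]
```

View pics/c2.png

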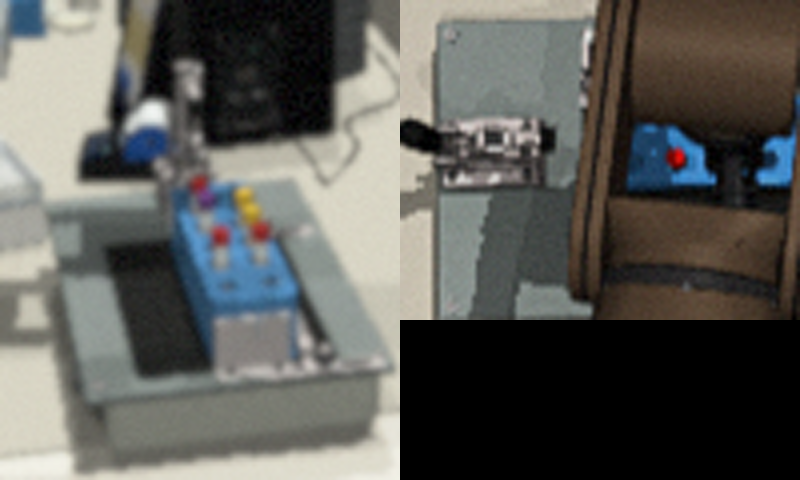

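Rack yaw is 0 and it is centred at x = 0.5706, which matches what I felt. The raised arm tops out near z = 0.2 and the handle tip is where predicted. I'll shut the fingers and come in on the −y side of the grip.

{"op": "step_arm", "data": {
  "gripper": [1, 1, 1, 1, 1, 1, 1, 1, 1, 1],
  "linear": [
    [-0.002, -0.02, 0.0],
    [-0.004, -0.05, 0.0],
    [-0.005, -0.085, 0.0],
    [-0.005, -0.12, 0.0],
    [-0.005, -0.15, 0.0],
    [-0.005, -0.168, 0.0],
    [-0.005, -0.17, 0.02],
    [-0.005, -0.17, 0.05],
    [-0.005, -0.17, 0.068],
    [-0.005, -0.17, 0.068]
  ],
  "delta_rot": [
    [0, 0, 0],
    [0, 0, 0],
    [0, 0, 0],
    [0, 0, 0],
    [0, 0, 0],
    [0, 0, 0],
    [0, 0, 0],
    [0, 0, 0],
    [0, 0, 0],
    [0, 0, 0]
  ],
  "grip_force": 40
}}

```text
time: 21.45
eef_pos: [0.5648, 0.1993, 0.2477]
tcp_rot: [1.0, -0.0, -0.003, 0.001]
contact_force: [0.4, -0.1, -0.0]
opening: 0.002
```

Run:
```python
from h import *
s=st()
p=s['eef_pos'];r=.085
for ph in [0,.15,.3,.45,.6,.75,.9,1.0,1.1,1.2,1.3,1.4,1.5,1.57,1.62,1.65]:
    rr=np.interp(ph,[0,.6],[.095,.085])
    y=.2477+rr*np.sin(ph)-.010*np.cos(ph)-.011; z=.157+rr*np.cos(ph)+.010*np.sin(ph)
    print(ph,np.round([.5665-p[0],-(y-p[1]),-(z-p[2])],4).tolist())
```

```text
{'time': 21.45, 'qpos': [0.1701, 0.1109, 1.7501, -0.0002, 1.2859, 0.171], 'dq': [0.0034, -0.0263, -0.0551, 0.0007, 0.0069, -0.0002], 'joint_efforts': [0.0467, -33.2815, -28.8175, 0.0, -0.0321, -0.0002], 'eef_pos': [0.5648, 0.1993, 0.2477], 'tcp_rot': [1.0, -0.0004, -0.0026, 0.0005], 'contact_force': [0.4176, -0.1222, -0.0232], 'wrist_torque': [0.0004, 0.0431, 0.0544], 'opening': 0.0023}
0 [0.0017, -0.0274, -0.0043]
0.15 [0.0017, -0.0413, -0.0022]
0.3 [0.0017, -0.0544, 0.0018]
0.45 [0.0017, -0.0664, 0.0076]
0.6 [0.0017, -0.0771, 0.0149]
0.75 [0.0017, -0.088, 0.0217]
0.9 [0.0017, -0.0977, 0.0301]
1.0 [0.0017, -0.1035, 0.0364]
1.1 [0.0017, -0.1086, 0.0433]
1.2 [0.0017, -0.113, 0.0506]
1.3 [0.0017, -0.1166, 0.0584]
1.4 [0.0017, -0.1194, 0.0664]
1.5 [0.0017, -0.1215, 0.0747]
1.57 [0.0017, -0.1224, 0.0807]
1.62 [0.0017, -0.1228, 0.0849]
1.65 [0.0017, -0.1229, 0.0875]
```

{"op": "step_arm", "data": {
  "gripper": [1, 1, 1, 1, 1, 1],
  "linear": [
    [0.0015, -0.01, -0.004],
    [0.0015, -0.02, -0.004],
    [0.0015, -0.027, -0.004],
    [0.0015, -0.034, -0.003],
    [0.0015, -0.041, -0.002],
    [0.0015, -0.041, -0.002]
  ],
  "delta_rot": [
    [0, 0, 0],
    [0, 0, 0],
    [0, 0, 0],
    [0, 0, 0],
    [0, 0, 0],
    [0, 0, 0]
  ]
}}

```text
time: 22.2
eef_pos: [0.5672, 0.242, 0.2524]
tcp_rot: [1.0, 0.0, -0.0, -0.0]
contact_force: [0.1, -0.2, 0.1]
opening: 0.001
```

{"op": "step_arm", "data": {
  "gripper": [1, 1, 1, 1, 1, 1, 1, 1, 1, 1],
  "linear": [
    [0, -0.007, 0.002],
    [0, -0.013, 0.004],
    [0, -0.019, 0.007],
    [0, -0.025, 0.01],
    [0, -0.031, 0.013],
    [0, -0.036, 0.017],
    [0, -0.042, 0.021],
    [0, -0.047, 0.024],
    [0, -0.052, 0.028],
    [0, -0.0565, 0.032]
  ],
  "delta_rot": [
    [0, 0, 0],
    [0, 0, 0],
    [0, 0, 0],
    [0, 0, 0],
    [0, 0, 0],
    [0, 0, 0],
    [0, 0, 0],
    [0, 0, 0],
    [0, 0, 0],
    [0, 0, 0]
  ]
}}

```text
time: 23.45
eef_pos: [0.5675, 0.2982, 0.2206]
tcp_rot: [1.0, 0.0, 0.0, -0.0]
contact_force: [0.0, 0.0, 1.7]
opening: -0.0
```

Run:
```python
from h import *
s=st();s1=shot('side','s2');t=shot('top','t2')
A=cv2.resize(s1['frame'][125:245,225:325],None,fx=4,fy=4,interpolation=cv2.INTER_CUBIC)
B=cv2.resize(t['frame'][150:270,165:265],None,fx=4,fy=4,interpolation=cv2.INTER_CUBIC)
cv2.imwrite('pics/c3.png',np.hstack([A,B])[:,:,::-1])
```

```text
{'time': 23.45, 'qpos': [0.3256, 0.2212, 1.6752, 0.0003, 1.245, 0.3254], 'dq': [0.0538, 0.059, -0.0107, -0.0024, -0.0484, 0.0525], 'joint_efforts': [-0.1344, -36.8648, -27.9711, 0.0126, 0.0401, -0.0281], 'eef_pos': [0.5675, 0.2982, 0.2206], 'tcp_rot': [1.0, 0.0, 0.0, -0.0002], 'contact_force': [0.0098, 0.021, 1.6809], 'wrist_torque': [-0.0527, -0.0583, 0.0504], 'opening': -0.0002}
```

View pics/c3.png

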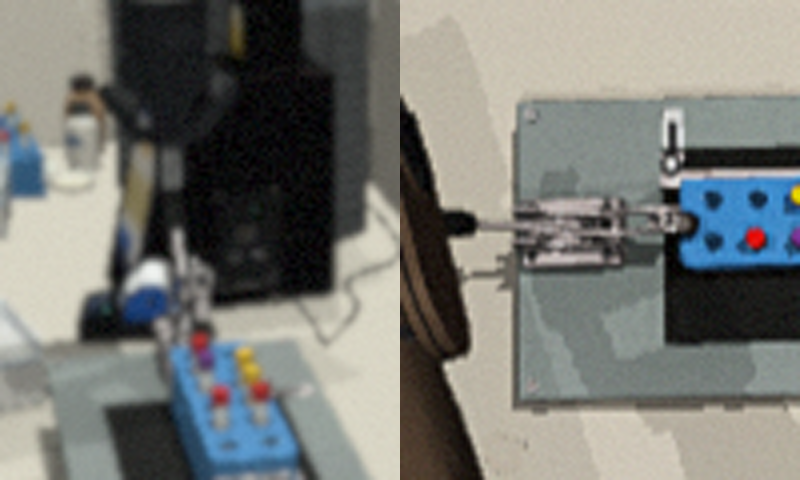

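The handle is following and the foot is coming down over the end of the deck. I'll go on into the sprung range.

{"op": "step_arm", "data": {
  "gripper": [1, 1, 1, 1, 1, 1, 1],
  "linear": [
    [0, -0.003, 0.003],
    [0, -0.006, 0.0065],
    [0, -0.0085, 0.01],
    [0, -0.011, 0.0135],
    [0, -0.0135, 0.017],
    [0, -0.0155, 0.0205],
    [0, -0.017, 0.0245]
  ],
  "delta_rot": [
    [0, 0, 0],
    [0, 0, 0],
    [0, 0, 0],
    [0, 0, 0],
    [0, 0, 0],
    [0, 0, 0],
    [0, 0, 0]
  ]
}}

```text
time: 24.42
eef_pos: [0.5677, 0.3151, 0.1976]
tcp_rot: [1.0, 0.0, 0.0, -0.0]
contact_force: [-2.9, 0.1, 7.3]
opening: -0.0
```

{"op": "step_arm", "data": {
  "gripper": [1, 1, 1, 1],
  "linear": [
    [0, -0.002, 0.004],
    [0, -0.0035, 0.008],
    [0, -0.005, 0.012],
    [0, -0.006, 0.016]
  ],
  "delta_rot": [
    [0, 0, 0],
    [0, 0, 0],
    [0, 0, 0],
    [0, 0, 0]
  ]
}}

```text
time: 24.92
eef_pos: [0.568, 0.3214, 0.1835]
tcp_rot: [1.0, 0.0, 0.001, -0.001]
contact_force: [-4.3, -0.4, 11.6]
opening: -0.0
```

{"op": "step_arm", "data": {
  "gripper": [1, 1, 1, 1],
  "linear": [
    [0, -0.001, 0.004],
    [0, -0.002, 0.007],
    [0, -0.002, 0.01],
    [0, -0.002, 0.01]
  ],
  "delta_rot": [
    [0, 0, 0],
    [0, 0, 0],
    [0, 0, 0],
    [0, 0, 0]
  ]
}}

```text
time: 25.42
eef_pos: [0.5678, 0.3245, 0.1719]
tcp_rot: [1.0, -0.0, 0.001, -0.002]
contact_force: [-2.6, 3.0, 4.9]
opening: 0.001
```

Run:
```python
from h import *
s=st()
```

```text
{'time': 25.425, 'qpos': [0.3631, 0.2901, 1.6839, 0.0036, 1.1643, 0.3619], 'dq': [0.0012, 0.0012, 0.0001, -0.0033, 0.0017, -0.0008], 'joint_efforts': [-2.5085, -36.1232, -25.6931, -0.8673, -0.2177, 0.0111], 'eef_pos': [0.5678, 0.3245, 0.1719], 'tcp_rot': [1.0, -0.0001, 0.0009, -0.0021], 'contact_force': [-2.5872, 2.997, 4.9296], 'wrist_torque': [0.6401, 0.3641, 0.0232], 'opening': 0.0011}
```

{"op": "step_arm", "data": {
  "gripper": [1, 1, 1, 1],
  "linear": [
    [0, 0, 0.002],
    [0, 0, 0.004],
    [0, 0, 0.006],
    [0, 0, 0.006]
  ],
  "delta_rot": [
    [0, 0, 0],
    [0, 0, 0],
    [0, 0, 0],
    [0, 0, 0]
  ]
}}

```text
time: 25.92
eef_pos: [0.5669, 0.3219, 0.1626]
tcp_rot: [1.0, -0.0, -0.001, 0.001]
contact_force: [-0.0, -0.0, 0.2]
opening: 0.002
```

{"op": "step_arm", "data": {
  "gripper": [1, 1, 1, 1],
  "linear": [
    [0, 0, 0.002],
    [0, 0, 0.004],
    [0, 0, 0.004],
    [0, 0, 0.004]
  ],
  "delta_rot": [
    [0, 0, 0],
    [0, 0, 0],
    [0, 0, 0],
    [0, 0, 0]
  ]
}}

```text
time: 26.42
eef_pos: [0.5675, 0.3223, 0.1615]
tcp_rot: [1.0, 0.0, -0.0, 0.001]
contact_force: [-1.8, -1.9, 4.5]
opening: -0.0
```

{"op": "step_arm", "data": {
  "gripper": [1, 1, 1],
  "linear": [
    [0, 0, 0.001],
    [0, 0, 0.002],
    [0, 0, 0.002]
  ],
  "delta_rot": [
    [0, 0, 0],
    [0, 0, 0],
    [0, 0, 0]
  ]
}}

```text
time: 26.8
eef_pos: [0.5676, 0.3223, 0.1612]
tcp_rot: [1.0, 0.0, -0.0, 0.001]
contact_force: [-5.6, -3.0, 10.8]
opening: -0.002
```

The handle snapped over and now sits on its stop: force rises with no motion. I'll take the hand straight up and clear.

{"op": "step_arm", "data": {
  "gripper": [1, 1, 1, 1, 1, 1, 1, 1, 1, 1, 1],
  "linear": [
    [0, 0, -0.006],
    [0, 0, -0.02],
    [0, 0, -0.05],
    [0, 0, -0.09],
    [0, 0, -0.13],
    [0, -0.02, -0.16],
    [0, -0.05, -0.18],
    [0, -0.08, -0.19],
    [0, -0.09, -0.19],
    [0, -0.09, -0.19],
    [0, -0.09, -0.19]
  ],
  "delta_rot": [
    [0, 0, 0],
    [0, 0, 0],
    [0, 0, 0],
    [0, 0, 0],
    [0, 0, 0],
    [0, 0, 0],
    [0, 0, 0],
    [0, 0, 0],
    [0, 0, 0],
    [0, 0, 0],
    [0, 0, 0]
  ]
}}

```text
time: 28.18
eef_pos: [0.5674, 0.4117, 0.3471]
tcp_rot: [1.0, -0.0, -0.001, 0.001]
contact_force: [-0.0, -0.4, -0.0]
opening: -0.005
```

Run:
```python
from h import *
s=st();c=shot('wrist','w5');t=shot('top','t3');d=shot('side','s3')
for z in[.157,.272]:print(z)
A=cv2.resize(c['frame'],(400,300));B=cv2.resize(t['frame'][150:225+25,165:325],(400,250));C=cv2.resize(d['frame'][140:290,220:340],(400,500));
L=np.vstack([A,B]);Cc=np.zeros((550,400,3),np.uint8);Cc[:500]=C
cv2.imwrite('pics/c4.png',np.hstack([L,Cc])[:,:,::-1])
tip=[.5665,.2477+.115*np.sin(1.65),.157+.115*np.cos(1.65)];print(proj(t,tip),proj(c,tip))
```

```text
{'time': 28.175, 'qpos': [0.4834, 0.2873, 1.3677, -0.0004, 1.4886, 0.4841], 'dq': [-0.0054, -0.0033, -0.0013, 0.0036, -0.0007, 0.0013], 'joint_efforts': [0.3478, -42.1263, -30.8902, 0.0115, 0.0018, -0.001], 'eef_pos': [0.5674, 0.4117, 0.3471], 'tcp_rot': [1.0, -0.0003, -0.0008, 0.0007], 'contact_force': [-0.019, -0.3863, -0.0035], 'wrist_torque': [0.0141, 0.0095, -0.0136], 'opening': -0.0052}
0.157
0.272
[156.85673379 207.67322052] [276.83338648 223.24620306]
```

View pics/c4.png

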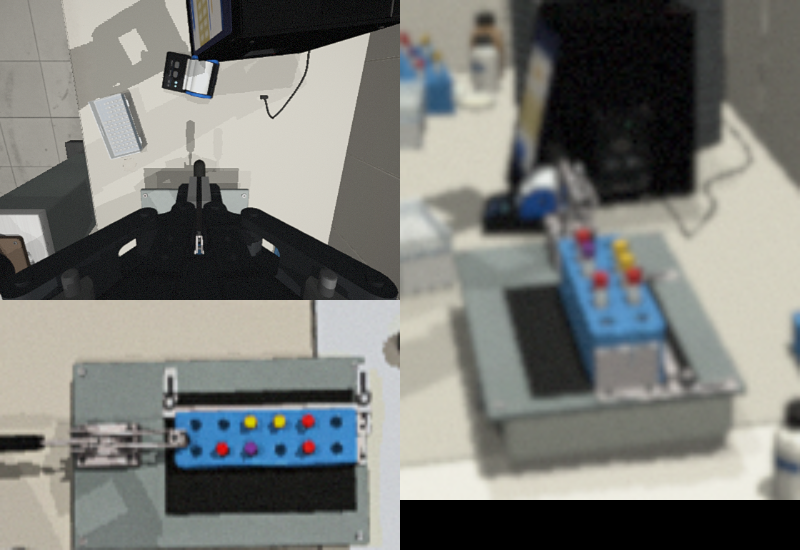

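The handle is level with its tip at wrist pixel (280,224); I predicted (277,223) for 1.65 rad. The foot is on the deck end, the rack is against the bar and bracket, and the caps are upright. One last number check before handing in.

Run:
```python
from h import *
a=load('t3');f=a['frame'];hsv=cv2.cvtColor(f,cv2.COLOR_RGB2HSV)
m=cv2.inRange(hsv,(95,90,40),(125,255,255));m[:,:225]=0;m[:,315:]=0;m[:185]=0;m[250:]=0;m=cv2.morphologyEx(m,cv2.MORPH_CLOSE,np.ones((7,7)))
c=max(cv2.findContours(m,0,2)[0],key=cv2.contourArea)
P=np.array([onz(a,*p[0],.135)[:2] for p in c]).astype(np.float32);print(cv2.minAreaRect(P))
print(ctrl.sign_off())
```

```text
((0.5676074028015137, 0.0326223149895668), (0.21412621438503265, 0.06735513359308243), 89.91780090332031)
the job is handed in; nothing more can be done
None
```

The large rack is on the shaker's mat against both stops, the toggle clamp is closed on it, and the hand is clear. I handed the job in at about 28 s.

- **Rack:** I slid it against the end bracket, then the rear bar. Each time the force rose to about 8 N with no further motion. Yaw torque was near zero, so I took it as square.
- **Clamp:** the push peaked at about 12 N near 1.3 rad, died away as the handle went over, then rose to about 11 N with almost no further motion at its stop.
- **Last pictures:**
  - The handle tip is within a few pixels of where it should be at 1.65 rad.
  - The foot is on the end of the deck and the caps are upright.
- **Disagreement:** the last top-view fit put the rack's centre about 3 mm in x and 2 mm in y from where I felt it. Its yaw was within 0.1°. The wrist view after release agreed in x and differed by about 3 mm in y. I put this down to camera calibration and the coarse top view. I did not check it again by touch after clamping.
- **Force during the slide:** friction pushed the side force to about 10 N for a moment, so I took some weight off the rack. That briefly lifted it about 1.5 mm before I set it back down against both stops.

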